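# Lay the doming block against the bench batten

### The arm

A 6-joint arm with a two-finger parallel gripper is mounted at the origin on the work surface. World frame = base frame: x ahead of the robot, y to its left, z up, the work surface at z = 0. Lengths are in m, angles in degrees, forces in N, time in s.
With the tool pointing down it reaches from about 0.3 to 0.75 m from the base axis. Payload 8.5 kg.
Tool frame: the origin (TCP) lies between the finger pads; the fingertips stand env.finger_overhang ahead of it and the grasp point (between the pads) lies 2 mm behind it (env.finger_overhang is the distance from the TCP to the fingertips, in m); z points along the fingers, y is the line along which they close (so a half turn about z gives the same grasp; the last joint's range is limited). The gripper opens to 85 mm and grips with 20 to 120 N. Pads are 22 mm wide; open, the fingers measure 114 mm over their backs; the gripper's body (76 mm by 85 mm) begins 54 mm behind the grasp point. The pads swing forward as they close: fully open they stand 13 mm farther back than shut.
Start: joints at [59.112, 21.807, 74.336, -0, 83.858, -12.336], TCP at [0.175, 0.521, 0.248] pointing down, gripper open.
Joint ranges: [-178.18, 178.18], [-50.72, 133.34], [12.68, 142.11], [-81.47, 261.47], [9.98, 163.14], [-165.26, 165.26]. Speed limits (degrees/s): [136.94, 136.94, 180, 180, 180, 180].

### API

Orientations are given as a 3x3 rotation matrix whose columns are the frame's x, y, z axes.
In Python, from rig import env gives the robot as it stands. The module is installed in compiled form; this text tells all that it offers.
- The arm moves only by the tool jog_arm, never from a script. Its arguments are lists of equal length, an entry for each row: "hand": the finger opening in m, from 0 to 0.0854; "travel": the shift along the world's x, y, z in m, a list of three; "yaw": the turn about the world's z in rad. A call has exactly 5 rows; each row shifts and turns the commanded pose from where the row before left it; what a row does not reach is not made up. A row lasts 1/8 s, in which the tool goes at most 62.5 mm and 10.7 degrees, less where a joint would pass 70% of its speed; a pose out of reach is approached as far as the arm can. A call is refused whole if a number of a shift passes 0.0625 or a number of a turn 0.188, either way. A call with a gripper value outside its range is refused whole. The fingers move at their own pace and stop on an object; "grip_force" is the grip in N (left out, the last holds). Time passes only in rows, so rows that do not move let the fingers close, or fill a call up. It gives the time, the measured TCP pose, the force, the opening and the grip force at its end, in the units of the state.
- env.observe(): the state, without advancing time (a new reading comes with each control period).
- env.get_image(name): name is "side" or "top"; returns the picture (384x512x3 uint8, red, green, blue); there is no depth.
- env.calibration(name): a dict with "fx", "fy", "cx", "cy" (pixels), "position" and "rotation" of the camera in the world. Camera axes: x right, y down, z forward; pixel columns grow to the right and rows downward; lengths in m; the calibration is good to about 2 mm. A picture is of the moment at which its call begins. calibration takes no time and is no camera call.
- env.close_job(): hands the job in; it is judged then, once.
The state is a dict: "time_s": time; "q": joint angles; "qvel": joint speeds; "joint_efforts": joint torques, N m; "position": TCP position; "tool_rot": TCP orientation; "ft_force": force on the tool from outside, world axes, zero at the start; "wrist_torque": the same for the moment, N m; "grip_width": finger opening in m; "gripper_force": force on a finger pad.
Only numpy, scipy, OpenCV 4.12 (cv2) and the standard library are available. Lean on these libraries where they do the work, as an engineer would, in place of code of your own. Each camera call takes 0.05 s, during which the arm holds its last target. There are 200 camera calls.

### The job

Two wooden forming blocks stand on end on the coppersmith's bench. Tip over the one with the round hollows, by pushing its hollowed face near the top, so that it lies on its back with the hollows facing up; then push it sideways along the bench until its long side lies flush against the low batten screwed to the bench. Only push it: never pick it up, and leave the grooved block and everything else standing or lying where it is.

Things in the scene. Friction and masses are not known exactly. Their poses are not given: they have to be found in the camera images.
- dome_block: Loose hardwood doming block, about 0.36 kg, 150 x 64 x 50 mm, standing on end left or right of the batten. Origin: centre of its foot. z: along the 150 mm, up at first; y: across the 64 mm; x: out of the hollowed face, first level, roughly away from the robot. Round hollows 12 mm deep, 46, 32, 22 mm wide, at z = 31, 78, 112 mm; plain above 123 mm. Pushed there, it falls over past 18 degrees of lean.
- dome_block_mid (a point): Centre of the doming block's bulk, 75 mm along z from its origin; same axes. 25 mm above the bench when the block lies on its back.
- dome_block_end (a point): Centre of the doming block's upper end, 150 mm along z from its origin.
- groove_block: A block of the same size, wood and frame as the doming block, but with three straight grooves across its face instead of round hollows. It stands on end on the other side of the batten and stays there.
- batten: Straight wooden batten fixed to the bench, 260 mm long, 24 mm wide, 25 mm high. Origin: centre of its underside. x: along its length, roughly away from the robot; y: across it. Its long faces lie at y = +12 and -12 mm; the block goes against whichever is on its side.
- tumbler: Bystander: plain copper tumbler, 64 mm across, 80 mm tall, standing beyond the batten's far end. Leave it alone. Origin: centre of its underside.
- hammer: Bystander: hammer lying at the left. Leave it alone. Origin: centre of its underside.
- mallet: Bystander: wooden mallet lying at the right, head 55 x 100 x 55 mm. Leave it alone. Origin: centre of its underside.
- bowl: Bystander: small copper bowl, 100 mm across, 35 mm tall, near the robot at the left. Leave it alone. Origin: centre of its underside.
- jar: Bystander: glass jar with a steel cap, 60 mm across, 70 mm tall, near the robot at the right. Leave it alone. Origin: centre of its underside.
- punch: Bystander: steel punch standing upright, 22 mm thick, 90 mm tall, beyond the batten, right of the tumbler. Leave it alone. Origin: centre of its underside.
- dish: Bystander: flat copper dish, 110 mm across, 25 mm tall, far side at the left. Leave it alone. Origin: centre of its underside.

How it is judged:
By the outcome, as a careful person would: the job done as asked, in the order asked, and still so for the second after the job is handed in, with the robot touching nothing.
It also fails if it takes over 58 s, if anything falls off the work surface, if the arm or the gripper's body presses on something with over 40 N, if the wrist force passes 120 N, or if a joint passes its speed limit or range.

## Working session

There is one attempt and no reset: what is moved stays moved. The work goes in short steps, Python scripts to look and compute and a tool call to move; the robot and the scene stay as the last step left them, time stands still between calls to the robot, and variables do not carry over. Pictures are saved under pics/ and viewed, at most 10 in all, crops included, and the job is handed in when it is done.

Besides the shell and the picture viewer there is one more tool, called after ">>>" by a JSON object that holds its "api" and its "payload", one argument or row to a line. jog_arm: Moves the arm, as the interface text tells. Its arguments: {"type":"object","properties":{"hand":{"type":"array"},"travel":{"type":"array"},"yaw":{"type":"array"},"grip_force":{"type":"number"}},"required":["hand","travel","yaw"]}

```bash
mkdir -p pics; python3 - <<'E'
from rig import env
import cv2
for n in("top","side"):
    im=env.get_image(n); cv2.imwrite(f"pics/{n}0.png",im[:,:,::-1]); c=env.calibration(n); print(n,c)
print(env.finger_overhang); print(env.observe())
E
```

```text
top {'fx': 382.50527707329763, 'fy': 382.50527707329763, 'cx': 250.5918219950029, 'cy': 185.11443185200443, 'position': array([0.31219828, 0.00286302, 1.4881035 ]), 'rotation': array([[-0.02158096, -0.98477948,  0.17246346],
       [-0.99964699,  0.02392875,  0.01154564],
       [-0.01549674, -0.17215341, -0.98494825]])}
side {'fx': 447.86087819109963, 'fy': 447.86087819109963, 'cx': 259.64682878723016, 'cy': 187.16544170875954, 'position': array([ 0.27137463, -1.13043839,  1.19780255]), 'rotation': array([[ 0.97177278, -0.16430741,  0.16929482],
       [-0.23585948, -0.66054219,  0.71277929],
       [-0.00528854, -0.7325893 , -0.68065038]])}
0.017
{'time_s': 0.1, 'q': array([ 5.91129507e+01,  2.18366782e+01,  7.43819491e+01,  2.00809819e-04,
        8.38599256e+01, -1.23369866e+01]), 'qvel': array([ 0.01531485, -0.11904457, -0.04935554, -0.01536601,  0.02244849,
        0.03823744]), 'joint_efforts': array([ 4.49010171e-03, -4.49219763e+01, -2.31658405e+01, -1.05308388e-04,
        3.64041945e-03,  4.82403561e-05]), 'position': array([0.17484578, 0.52118743, 0.24776869]), 'tool_rot': array([[-9.48045821e-01,  3.18133026e-01, -7.06793530e-04],
       [ 3.18133673e-01,  9.48045139e-01, -1.17478377e-03],
       [ 2.96334654e-04, -1.33860367e-03, -9.99999060e-01]]), 'ft_force': array([-0.63958792, -0.02975772,  0.03226704]), 'wrist_torque': array([ 0.05518938,  0.0674262 , -0.0420475 ]), 'gripper_force': 0.0, 'grip_width': 0.08491884971597952}
```

View pics/top0.png

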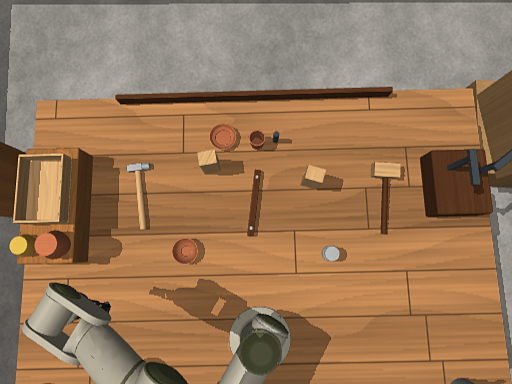

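View pics/side0.png

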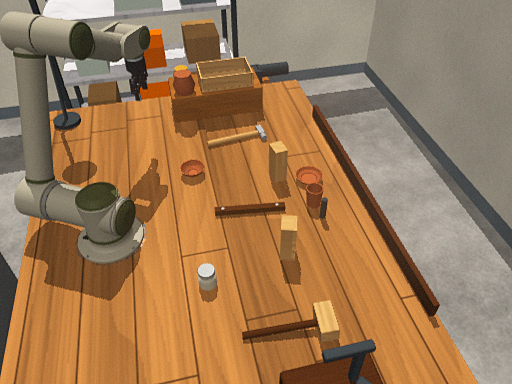

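```bash
python3 - <<'E'
import cv2,numpy as np
s=cv2.imread("pics/side0.png");t=cv2.imread("pics/top0.png")
f=lambda im,x,y,w,h,k:cv2.resize(im[y:y+h,x:x+w],None,fx=k,fy=k,interpolation=cv2.INTER_CUBIC)
a=f(s,258,130,50,70,6);b=f(s,268,205,50,70,6)
cv2.imwrite("pics/c1.png",np.hstack([a,b]))
cv2.imwrite("pics/c2.png",f(t,180,120,160,120,5))
E
```

```text
(no output)
```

View pics/c1.png

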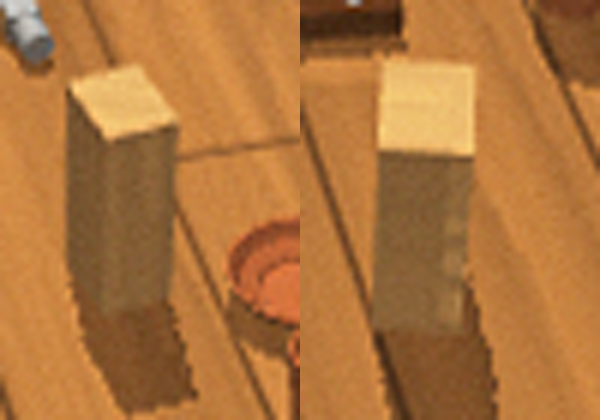

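View pics/c2.png

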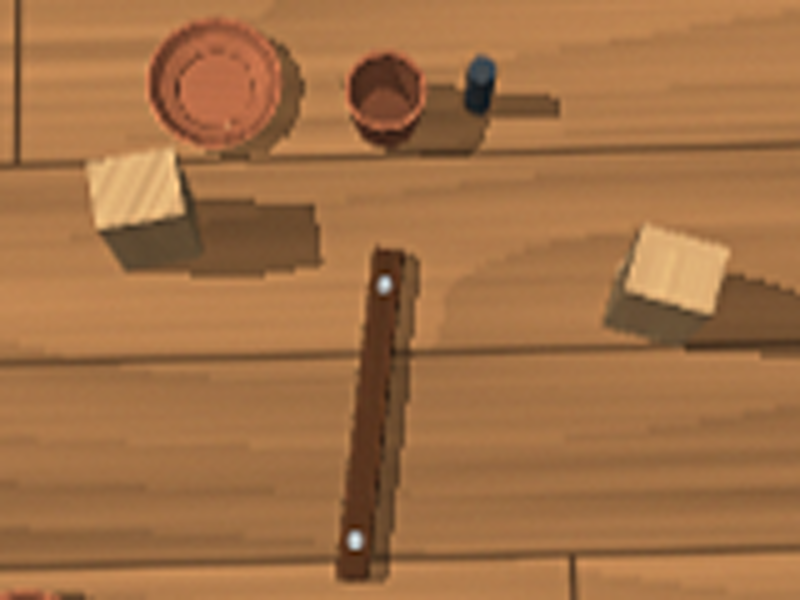

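The side view crop shows three light notches on the far edge of the right block (crop about (455,225..310)), so that is the grooved block. The left block has unbroken edges, so it is the doming block. The top crop gives the left block's top corners near (88,183), (175,150), (190,213) and (105,232), and the batten from (373,247) to (370,580).

```bash
cat > h.py <<'E'
from rig import env
import numpy as np, cv2
from scipy.optimize import least_squares
C={n:env.calibration(n) for n in("top","side")}
def proj(n,P):
    c=C[n];p=(np.atleast_2d(P)-c["position"])@c["rotation"]
    return np.c_[c["fx"]*p[:,0]/p[:,2]+c["cx"],c["fy"]*p[:,1]/p[:,2]+c["cy"]]
def ray(n,uv,z):
    c=C[n];uv=np.atleast_2d(uv).astype(float)
    d=np.c_[(uv[:,0]-c["cx"])/c["fx"],(uv[:,1]-c["cy"])/c["fy"],np.ones(len(uv))]@c["rotation"].T
    return c["position"]+d*((z-c["position"][2])/d[:,2])[:,None]
def box(x,y,a,L,W,z):
    c,s=np.cos(a),np.sin(a);q=np.array([[L,W],[L,-W],[-L,-W],[-L,W]])/2
    return np.c_[x+c*q[:,0]-s*q[:,1],y+s*q[:,0]+c*q[:,1],np.full(4,z)]
un=lambda p,o,k:(np.array(p)+.5)/k-.5+np.array(o)
def fit(views,L,W,z,x0):  # views: {cam: 4 px corners (far-left, far-right, near-right, near-left)}
    f=lambda v:np.concatenate([(proj(n,box(*v,L,W,z))-p).ravel() for n,p in views.items()])
    r=least_squares(f,x0);return r.x,np.round(f(r.x),1)
E
python3 - <<'E'
from h import *
t=lambda p:un(p,(180,120),5)
print(fit({"top":t([(88,180),(175,148),(190,212),(104,234)]),"side":un([(140,66),(178,124),(106,140),(68,88)],(258,130),6)[[0,1,2,3]]},.05,.064,.15,[.55,.15,0]))
# side corner order check
v=fit({"top":t([(88,180),(175,148),(190,212),(104,234)])},.05,.064,.15,[.55,.15,0]);print("block top only",v)
print(proj("side",box(*v[0],.05,.064,.15)),un([(140,66),(178,124),(106,140),(68,88)],(258,130),6))
print(proj("top",box(*v[0],.05,.064,0)),t([(203,247),(127,271)]))
print("groove",fit({"top":t([(645,222),(731,247),(712,318),(625,289)])},.05,.064,.15,[.55,-.15,0]))
print("batten",fit({"top":t([(373,247),(405,251),(370,580),(337,578)])},.26,.024,.025,[.5,0,0]))
print("dish",ray("top",t((215,85)),.025),"tumb",ray("top",t((386,85)),.08),"bowl",ray("top",(186,251),.03),"punch",ray("top",t((483,68)),.09))
print("hammer", ray("top",[(138,167),(150,167),(143,228),(149,228)],.02))
E
```

```text
(array([0.65074098, 0.17067951, 0.21590281]), array([ 0.4, -2.4,  0.3, -0.2,  0.3,  0.1,  0.2, -0.1, -1.7, -0.2, -0.1,
       -0.7,  0.1,  0.3, -1.2, -0.4]))
block top only (array([0.64839998, 0.17181277, 0.27212997]), array([-0.1, -1.2, -0.5,  0.1,  0.3,  0.2,  0.4,  0.9]))
[[277.96892117 140.20770175]
 [286.67830138 149.09066938]
 [275.30426741 153.17486517]
 [266.77673056 144.10255504]] [[280.91666667 140.58333333]
 [287.25       150.25      ]
 [275.25       152.91666667]
 [268.91666667 144.25      ]]
[[202.81492398 163.79542268]
 [218.18850244 159.22590277]
 [221.64466674 170.91629396]
 [206.19065423 175.52858542]] [[220.2 169. ]
 [205.  173.8]]
groove (array([ 0.58332363, -0.21257018, -0.3288306 ]), array([-0.1,  0.2,  0. ,  0.5,  0. , -0.6,  0. , -0.1]))
batten (array([ 0.50245704,  0.00867413, -0.12931371]), array([ 0.2, -0.2, -0.1, -0.4, -0.2,  0.4,  0.1,  0.2]))
dish [[0.76687374 0.12706989 0.025     ]] tumb [[ 0.74633218 -0.00841201  0.08      ]] bowl [[0.3215377  0.26865818 0.03      ]] punch [[ 0.75470611 -0.08228634  0.09      ]]
hammer [[0.65263843 0.46291235 0.02      ]
 [0.65144644 0.41534994 0.02      ]
 [0.41222037 0.4366045  0.02      ]
 [0.41169914 0.41348153 0.02      ]]
```

```bash
python3 - <<'E'
from h import *
t=lambda p:un(p,(180,120),5); s=lambda p:un(p,(258,130),6)
obs=[("top",t([(88,180),(175,148),(190,212),(104,234)]),.15,[0,1,2,3]),("top",t([(203,247),(127,271)]),0,[2,3]),
("side",s([(140,66),(178,124),(106,140),(68,88)]),.15,[0,1,2,3]),("side",s([(166,302),(107,314)]),0,[1,2])]
f=lambda v:np.concatenate([(proj(n,box(*v[:3],.05,.064,z)[i])-p-(v[3:5] if n=="top" else v[5:7])).ravel() for n,p,z,i in obs]+[v[3:]*1.])
r=least_squares(f,[.65,.17,.2,0,0,0,0],loss="soft_l1",f_scale=.4);v=r.x
print(np.round(v,3),np.round(f(v),1))
im=[]
for n,o,k,w,h in(("top",(185,140),9,40,45),("side",(262,135),9,40,60)):
    I=cv2.imread(f"pics/{n}0.png")[o[1]:o[1]+h,o[0]:o[0]+w];I=cv2.resize(I,None,fx=k,fy=k,interpolation=cv2.INTER_CUBIC)
    for z in(.15,0):
        p=(proj(n,box(*v[:3],.05,.064,z))-o+.5)*k-.5
        cv2.polylines(I,[p.round().astype(int)],True,(0,255,0),1)
    im.append(cv2.copyMakeBorder(I,0,540-I.shape[0],0,0,cv2.BORDER_CONSTANT))
cv2.imwrite("pics/f1.png",np.hstack(im))
E
```

```text
[ 0.652  0.171  0.184  0.269 -0.089 -0.222 -0.33 ] [ 0.1 -3.   0.1 -0.2 -0.3  0.2 -0.6 -0.6  0.9  1.9  0.3  0.4 -0.9 -0.
  0.3 -0.4  0.3  0.4 -0.6 -0.4  0.9 -0.5 -0.6  1.   0.3 -0.1 -0.2 -0.3]
```

View pics/f1.png

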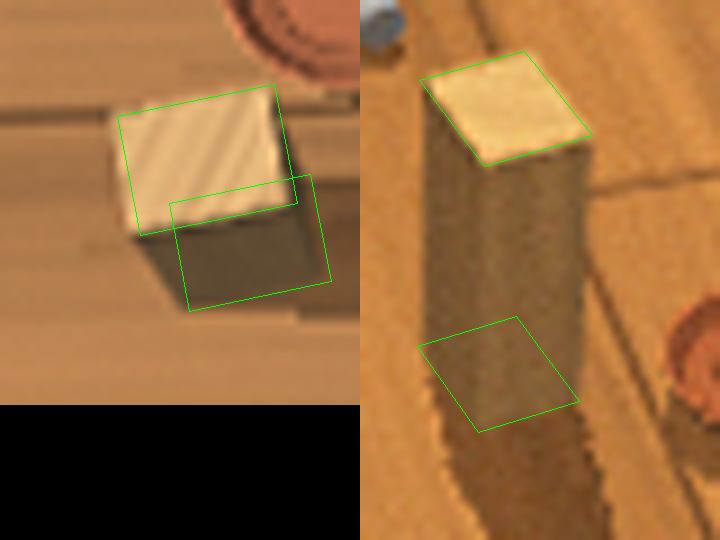

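>>> {"api": "jog_arm", "payload": {
  "hand": [0.03,0.03,0.03,0.03,0.03],
  "travel": [
    [0.048,-0.031,0],
    [0.048,-0.031,0],
    [0.048,-0.031,0],
    [0.048,-0.031,0],
    [0.048,-0.031,0]
  ],
  "yaw": [0.103,0.103,0.103,0.103,0.103]
}}

```text
time_s: 0.72
position: [0.4163, 0.3651, 0.2481]
tool_rot: [[-0.981, -0.193, -0.001], [-0.193, 0.981, -0.0], [0.001, -0.0, -1.0]]
ft_force: [0.4, 1.0, -0.5]
grip_width: 0.0298
gripper_force: 0.0
```

>>> {"api": "jog_arm", "payload": {
  "hand": [0.03,0.03,0.03,0.03,0.03],
  "travel": [
    [0.048,-0.031,0],
    [0.048,-0.031,0],
    [0.048,-0.031,0],
    [0.048,-0.031,0],
    [0.048,-0.031,0]
  ],
  "yaw": [0,0,0,0,0]
}}

```text
time_s: 1.35
position: [0.6563, 0.2102, 0.2479]
tool_rot: [[-0.982, -0.19, -0.001], [-0.19, 0.982, -0.0], [0.001, 0.0, -1.0]]
ft_force: [-0.5, 0.4, 0.4]
grip_width: 0.03
gripper_force: 0.0
```

>>> {"api": "jog_arm", "payload": {
  "hand": [0.03,0.03,0.03,0.03,0.03],
  "travel": [
    [0.022,-0.012,0],
    [0.022,-0.012,0],
    [0.01,-0.004,0],
    [0,0,0],
    [0,0,0]
  ],
  "yaw": [0,0,0,0,0]
}}

```text
time_s: 1.98
position: [0.7086, 0.1837, 0.2482]
tool_rot: [[-0.982, -0.19, -0.001], [-0.19, 0.982, 0.0], [0.001, 0.0, -1.0]]
ft_force: [0.2, -0.6, 0.4]
grip_width: 0.0302
gripper_force: 0.0
```

>>> {"api": "jog_arm", "payload": {
  "hand": [0.03,0.03,0.03,0.03,0.03],
  "travel": [
    [0,0,-0.04],
    [0,0,-0.04],
    [0,0,-0.023],
    [0,0,0],
    [0,0,0]
  ],
  "yaw": [0,0,0,0,0]
}}

```text
time_s: 2.6
position: [0.7093, 0.1837, 0.1471]
tool_rot: [[-0.982, -0.19, 0.002], [-0.19, 0.982, 0.0], [-0.002, -0.0, -1.0]]
ft_force: [0.2, -1.3, 0.8]
grip_width: 0.0298
gripper_force: 0.0
```

>>> {"api": "jog_arm", "payload": {
  "hand": [0.03,0.03,0.03,0.03,0.03],
  "travel": [
    [-0.006,-0.001,0],
    [-0.006,-0.001,0],
    [-0.006,-0.001,0],
    [-0.005,-0.001,0],
    [-0.005,-0.001,0]
  ],
  "yaw": [0,0,0,0,0]
}}

```text
time_s: 3.22
position: [0.6807, 0.1783, 0.1455]
tool_rot: [[-0.982, -0.19, 0.0], [-0.19, 0.982, 0.0], [-0.0, -0.0, -1.0]]
ft_force: [1.1, 0.9, 0.5]
grip_width: 0.03
gripper_force: 0.3
```

```bash
python3 - <<'E'
from h import *
im=[]
for n,o,k,w,h in(("top",(180,110),5,70,90),("side",(240,110),5,80,100)):
    I=env.get_image(n)[o[1]:o[1]+h,o[0]:o[0]+w,::-1];I=cv2.resize(I,None,fx=k,fy=k,interpolation=cv2.INTER_CUBIC)
    im.append(cv2.copyMakeBorder(I,0,500-I.shape[0],0,0,cv2.BORDER_CONSTANT))
cv2.imwrite("pics/g1.png",np.hstack(im));o=env.observe();print(o["position"],o["ft_force"])
E
```

```text
[0.68057895 0.1783082  0.14545849] [ 0.262888    0.13010756 -0.0776595 ]
```

View pics/g1.png

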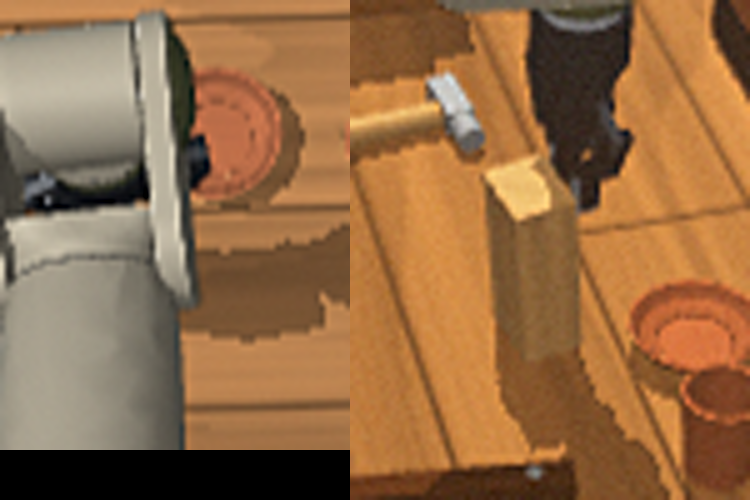

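The fingers are behind the block's top edge (side crop about (580,200)), just short of the face or touching it. Pushing on slowly.

>>> {"api": "jog_arm", "payload": {
  "hand": [0.03,0.03,0.03,0.03,0.03],
  "travel": [
    [-0.005,-0.001,0],
    [-0.005,-0.001,0],
    [-0.005,-0.001,0],
    [-0.005,-0.001,0.001],
    [-0.005,-0.001,0.001]
  ],
  "yaw": [0,0,0,0,0]
}}

```text
time_s: 3.95
position: [0.6556, 0.1733, 0.1474]
tool_rot: [[-0.982, -0.19, -0.0], [-0.19, 0.982, -0.0], [0.0, -0.0, -1.0]]
ft_force: [0.6, 0.3, -0.2]
grip_width: 0.03
gripper_force: 0.0
```

```bash
cat > snap.py <<'E'
from h import *
import sys
im=[]
for n,o,k,w,h in(("top",(170,110),5,70,120),("side",(220,110),5,90,120)):
    I=env.get_image(n);cv2.imwrite(f"pics/{n}_{sys.argv[1]}.png",I[:,:,::-1]);I=I[o[1]:o[1]+h,o[0]:o[0]+w,::-1]
    im.append(cv2.resize(I,None,fx=k,fy=k,interpolation=cv2.INTER_CUBIC))
cv2.imwrite(f"pics/{sys.argv[1]}.png",np.hstack(im));o=env.observe();print(o["time_s"],o["position"],o["ft_force"])
E
python3 snap.py g2
```

```text
4.05 [0.65556038 0.17336692 0.14762986] [0.82663482 0.09605505 0.63044597]
```

View pics/g2.png

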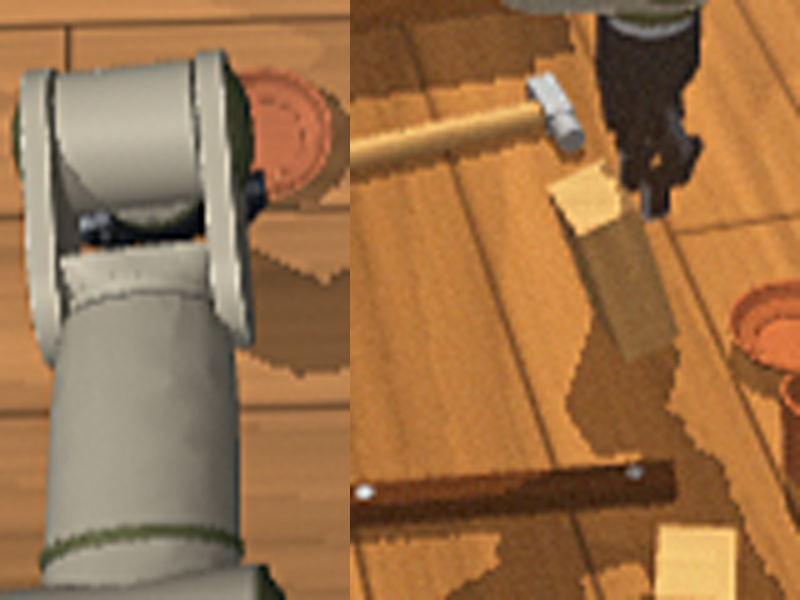

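The block is leaning about 12° toward the robot and tipping cleanly, with its foot staying in place.

>>> {"api": "jog_arm", "payload": {
  "hand": [0.03,0.03,0.03,0.03,0.03],
  "travel": [
    [-0.006,-0.001,0.001],
    [-0.006,-0.001,0.001],
    [-0.006,-0.001,0],
    [-0.006,-0.001,0],
    [-0.006,-0.001,0]
  ],
  "yaw": [0,0,0,0,0]
}}

```text
time_s: 4.68
position: [0.6255, 0.1683, 0.1493]
tool_rot: [[-0.982, -0.19, -0.0], [-0.19, 0.982, -0.0], [0.0, -0.0, -1.0]]
ft_force: [0.3, 0.2, -0.1]
grip_width: 0.03
gripper_force: 0.0
```

>>> {"api": "jog_arm", "payload": {
  "hand": [0.03,0.03,0.03,0.03,0.03],
  "travel": [
    [0,0,0],
    [0,0,0],
    [0,0,0],
    [0,0,0.03],
    [0,0,0.04]
  ],
  "yaw": [0,0,0,0,0]
}}

```text
time_s: 5.3
position: [0.6258, 0.1684, 0.2192]
tool_rot: [[-0.982, -0.19, -0.002], [-0.19, 0.982, -0.0], [0.002, 0.0, -1.0]]
ft_force: [0.5, -0.9, 0.1]
grip_width: 0.0295
gripper_force: 0.0
```

>>> {"api": "jog_arm", "payload": {
  "hand": [0.03,0.0854,0.0854,0.0854,0.0854],
  "travel": [
    [0,0.05,0.02],
    [-0.02,0.055,0],
    [-0.02,0.055,0],
    [-0.02,0.05,0],
    [0,0,0]
  ],
  "yaw": [0,0,0,0,0]
}}

```text
time_s: 5.92
position: [0.5641, 0.3817, 0.2391]
tool_rot: [[-0.981, -0.195, -0.0], [-0.195, 0.981, 0.0], [0.0, 0.0, -1.0]]
ft_force: [-0.2, -0.8, -0.6]
grip_width: 0.0853
gripper_force: 0.0
```

```bash
python3 snap.py g3
```

```text
6.025 [0.56600512 0.37841756 0.23912414] [ 0.10068449 -0.44458766  0.3725251 ]
```

View pics/g3.png

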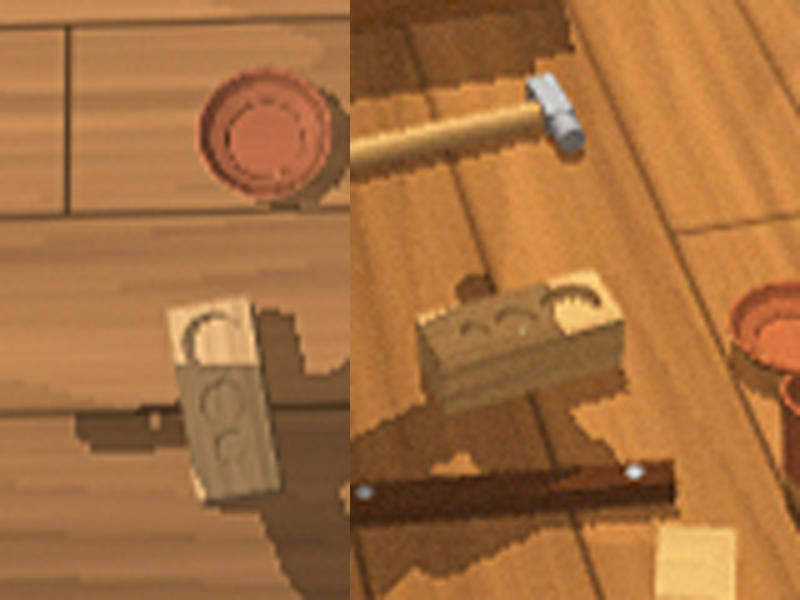

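The block lies on its back with the hollows up. Top crop corners are near (167,310), (248,296), (281,488) and (203,502).

```bash
python3 - <<'E'
from h import *
t=un([(167,310),(248,296),(281,488),(203,502)],(170,110),5)
v,r=fit({"top":t},.15,.064,.05,[.55,.15,.2]);print(v,r)
b=np.array([.5025,.0087]);a=-.129;R=np.array([[np.cos(a),np.sin(a)],[-np.sin(a),np.cos(a)]])
print("mid in batten frame",R@(v[:2]-b),"ends",[(R@(c[:2]-b)).round(3) for c in box(*v,.15,.064,.05)])
# batten from side view for a second estimate
I=cv2.imread("pics/side_g3.png");c=cv2.imread("pics/top_g3.png")
s=un([(675,462),(675,500)],(220-70,110),5);print(ray("side",s[:1],.025), proj("side",box(.5025,.0087,a,.26,.024,.025)),s)
E
```

```text
[0.55140446 0.15766208 0.16721794] [ 0.   0.3  0.2  0.   0.4 -0.3 -0.6  0. ]
mid in batten frame [0.02933525 0.15401555] ends [array([0.092, 0.207]), array([0.11 , 0.145]), array([-0.033,  0.102]), array([-0.052,  0.163])]
[[ 0.63391358 -0.00328974  0.025     ]] [[283.82425701 200.72688548]
 [284.78953374 205.27413718]
 [214.11340265 211.06163109]
 [213.88639566 206.39831815]] [[284.6 202. ]
 [284.6 209.6]]
```

>>> {"api": "jog_arm", "payload": {
  "hand": [0.0854,0.0854,0.0854,0.0854,0.0854],
  "travel": [
    [-0.003,-0.015,0],
    [-0.003,-0.015,0],
    [-0.003,-0.015,0],
    [-0.003,-0.015,0],
    [-0.003,-0.015,0]
  ],
  "yaw": [-0.16,-0.16,-0.16,-0.16,-0.16]
}}

```text
time_s: 6.65
position: [0.5517, 0.3012, 0.2394]
tool_rot: [[-0.816, 0.578, 0.0], [0.578, 0.816, -0.0], [-0.0, -0.0, -1.0]]
ft_force: [0.2, -0.1, 0.3]
grip_width: 0.0855
gripper_force: 0.0
```

>>> {"api": "jog_arm", "payload": {
  "hand": [0.0854,0.0854,0.0854,0.0854,0.0854],
  "travel": [
    [-0.003,-0.015,0],
    [-0.003,-0.015,0],
    [-0.003,-0.015,0],
    [-0.003,-0.014,0],
    [0,-0.014,0]
  ],
  "yaw": [-0.16,-0.16,-0.16,-0.16,-0.155]
}}

```text
time_s: 7.28
position: [0.5394, 0.2282, 0.2395]
tool_rot: [[-0.159, 0.987, 0.0], [0.987, 0.159, -0.0], [-0.0, 0.0, -1.0]]
ft_force: [-0.3, 0.6, 0.0]
grip_width: 0.0857
gripper_force: 0.0
```

>>> {"api": "jog_arm", "payload": {
  "hand": [0.0854,0.0854,0.0854,0.0854,0.0854],
  "travel": [
    [0,0,-0.05],
    [0,0,-0.05],
    [0,0,-0.05],
    [0,0,-0.03],
    [0,0,0]
  ],
  "yaw": [0,0,0,0,0]
}}

```text
time_s: 7.9
position: [0.5386, 0.2288, 0.0577]
tool_rot: [[-0.164, 0.986, -0.004], [0.986, 0.164, -0.001], [-0.0, -0.004, -1.0]]
ft_force: [0.7, -0.2, 1.3]
grip_width: 0.0851
gripper_force: 0.0
```

>>> {"api": "jog_arm", "payload": {
  "hand": [0.0854,0.0854,0.0854,0.0854,0.0854],
  "travel": [
    [0,0,-0.02],
    [0,0,-0.009],
    [0,0,0],
    [0.001,-0.008,0],
    [0.001,-0.008,0]
  ],
  "yaw": [0,0,0,0,0]
}}

```text
time_s: 8.52
position: [0.5414, 0.2138, 0.031]
tool_rot: [[-0.166, 0.986, 0.001], [0.986, 0.166, 0.0], [-0.0, 0.001, -1.0]]
ft_force: [-0.7, 0.3, 1.2]
grip_width: 0.0856
gripper_force: 0.0
```

>>> {"api": "jog_arm", "payload": {
  "hand": [0.0854,0.0854,0.0854,0.0854,0.0854],
  "travel": [
    [0.001,-0.006,0],
    [0.001,-0.006,0],
    [0.001,-0.006,0],
    [0.001,-0.006,0],
    [0,0,0]
  ],
  "yaw": [0,0,0,0,0]
}}

```text
time_s: 9.15
position: [0.5451, 0.1899, 0.0303]
tool_rot: [[-0.166, 0.986, 0.0], [0.986, 0.166, -0.0], [-0.0, 0.0, -1.0]]
ft_force: [0.0, -0.5, 0.6]
grip_width: 0.0856
gripper_force: 0.0
```

```bash
python3 snap.py g4
```

```text
9.25 [0.54501849 0.19024492 0.03028869] [-0.03828589  0.76397818  0.24338204]
```

View pics/g4.png

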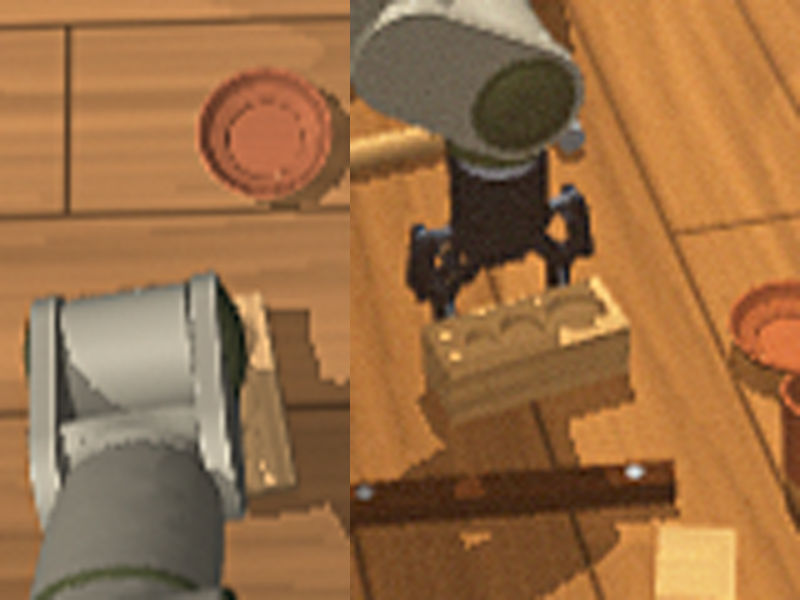

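The block has moved about 10 mm squarely, with both fingertips on its long side. I'll push on while turning it to the batten's direction.

>>> {"api": "jog_arm", "payload": {
  "hand": [0.0854,0.0854,0.0854,0.0854,0.0854],
  "travel": [
    [0,-0.006,0],
    [0,-0.006,0],
    [0,-0.006,0],
    [0,-0.006,0],
    [0,-0.006,0]
  ],
  "yaw": [-0.02,-0.02,-0.02,-0.02,-0.02]
}}

```text
time_s: 9.88
position: [0.545, 0.1599, 0.0303]
tool_rot: [[-0.065, 0.998, -0.0], [0.998, 0.065, 0.0], [0.0, -0.0, -1.0]]
ft_force: [0.4, 0.7, -0.2]
grip_width: 0.0855
gripper_force: 0.7
```

>>> {"api": "jog_arm", "payload": {
  "hand": [0.0854,0.0854,0.0854,0.0854,0.0854],
  "travel": [
    [0,-0.006,0],
    [0,-0.006,0],
    [0,-0.006,0],
    [0,-0.006,0],
    [0,-0.006,0]
  ],
  "yaw": [-0.02,-0.02,-0.02,-0.02,-0.02]
}}

```text
time_s: 10.5
position: [0.545, 0.13, 0.0303]
tool_rot: [[0.034, 0.999, -0.0], [0.999, -0.034, 0.0], [0.0, -0.0, -1.0]]
ft_force: [0.5, 1.9, -0.8]
grip_width: 0.0856
gripper_force: 0.7
```

>>> {"api": "jog_arm", "payload": {
  "hand": [0.0854,0.0854,0.0854,0.0854,0.0854],
  "travel": [
    [0,-0.006,0],
    [0,-0.006,0],
    [0,-0.006,0],
    [0,-0.005,0],
    [0,-0.005,0]
  ],
  "yaw": [-0.02,-0.02,-0.02,-0.02,-0.016]
}}

```text
time_s: 11.12
position: [0.545, 0.1021, 0.0303]
tool_rot: [[0.13, 0.992, 0.0], [0.992, -0.13, 0.0], [0.0, 0.0, -1.0]]
ft_force: [0.3, 1.3, -0.7]
grip_width: 0.0851
gripper_force: 0.7
```

```bash
python3 snap.py g5
```

```text
11.225 [0.54502617 0.10184562 0.03037018] [0.628861   0.16739011 0.45398951]
```

>>> {"api": "jog_arm", "payload": {
  "hand": [0.0854,0.0854,0.0854,0.0854,0.0854],
  "travel": [
    [0,-0.002,0],
    [0,-0.002,0],
    [0,-0.002,0],
    [0,-0.001,0],
    [0,0,0]
  ],
  "yaw": [0,0,0,0,0]
}}

```text
time_s: 11.85
position: [0.545, 0.0953, 0.0304]
tool_rot: [[0.129, 0.992, 0.0], [0.992, -0.129, -0.0], [-0.0, 0.0, -1.0]]
ft_force: [0.6, 1.2, -0.4]
grip_width: 0.0857
gripper_force: 0.5
```

>>> {"api": "jog_arm", "payload": {
  "hand": [0.0854,0.0854,0.0854,0.0854,0.0854],
  "travel": [
    [0,-0.001,0],
    [0,-0.001,0],
    [0,-0.001,0],
    [0,0,0],
    [0,0,0]
  ],
  "yaw": [0,0,0,0,0]
}}

```text
time_s: 12.48
position: [0.545, 0.0923, 0.0303]
tool_rot: [[0.129, 0.992, 0.0], [0.992, -0.129, -0.0], [-0.0, 0.0, -1.0]]
ft_force: [0.5, 1.3, 0.3]
grip_width: 0.0854
gripper_force: 0.6
```

>>> {"api": "jog_arm", "payload": {
  "hand": [0.0854,0.0854,0.0854,0.0854,0.0854],
  "travel": [
    [0,-0.001,0],
    [0,-0.001,0],
    [0,0,0],
    [0,0,0],
    [0,0,0]
  ],
  "yaw": [0,0,0,0,0]
}}

```text
time_s: 13.1
position: [0.5453, 0.0911, 0.0305]
tool_rot: [[0.13, 0.992, 0.001], [0.992, -0.13, 0.001], [0.002, 0.001, -1.0]]
ft_force: [1.8, 7.3, 1.1]
grip_width: 0.0853
gripper_force: 3.7
```

>>> {"api": "jog_arm", "payload": {
  "hand": [0.0854,0.0854,0.0854,0.0854,0.0854],
  "travel": [
    [0,-0.001,0],
    [0,0,0],
    [0,0,0],
    [0,0,0],
    [0,0,0]
  ],
  "yaw": [0,0,0,0,0]
}}

```text
time_s: 13.72
position: [0.5454, 0.0909, 0.0306]
tool_rot: [[0.13, 0.991, 0.002], [0.991, -0.13, 0.003], [0.003, 0.001, -1.0]]
ft_force: [1.6, 12.0, 2.2]
grip_width: 0.0856
gripper_force: 6.4
```

```bash
python3 - <<'E'
from rig import env
o=env.observe();print(o["ft_force"],o["wrist_torque"],o["position"],o["tool_rot"][:,1])
E
```

```text
[ 1.61195646 12.0387119   2.19368631] [ 1.8228653  -0.17214583 -0.55371409] [0.54544456 0.09093464 0.03061662] [ 0.99148076 -0.13024751  0.00122013]
```

>>> {"api": "jog_arm", "payload": {
  "hand": [0.0854,0.0854,0.0854,0.0854,0.0854],
  "travel": [
    [0,0,0],
    [0,0,0],
    [0,0,0],
    [0,0,0],
    [0,0,0]
  ],
  "yaw": [-0.01,0,-0.01,0,0]
}}

```text
time_s: 14.35
position: [0.5457, 0.091, 0.0307]
tool_rot: [[0.147, 0.989, 0.002], [0.989, -0.147, 0.002], [0.002, 0.002, -1.0]]
ft_force: [3.4, 13.5, 1.4]
grip_width: 0.0851
gripper_force: 6.9
```

```bash
python3 - <<'E'
from rig import env
o=env.observe();print(o["ft_force"],o["wrist_torque"],o["position"],o["tool_rot"][:,1])
E
```

```text
[ 3.42177687 13.45224405  1.35994522] [ 1.92797137 -0.52006098  0.63967977] [0.5456809  0.0910264  0.03069491] [ 0.98914255 -0.14694469  0.00206591]
```

The load moved from the near finger to the far one over a 0.02 rad turn, so the block bears flush on the batten at about -0.138 rad. Retreating now.

>>> {"api": "jog_arm", "payload": {
  "hand": [0.0854,0.0854,0.0854,0.0854,0.0854],
  "travel": [
    [0,0,0],
    [0,0.001,0],
    [0,0.002,0],
    [0.001,0.01,0],
    [0.003,0.02,0]
  ],
  "yaw": [0.01,0,0,0,0]
}}

```text
time_s: 14.98
position: [0.5491, 0.1229, 0.0303]
tool_rot: [[0.14, 0.99, -0.0], [0.99, -0.14, -0.0], [-0.0, -0.0, -1.0]]
ft_force: [-0.2, -0.0, 0.2]
grip_width: 0.0853
gripper_force: 0.0
```

>>> {"api": "jog_arm", "payload": {
  "hand": [0.0854,0.0854,0.0854,0.0854,0.0854],
  "travel": [
    [0.003,0.02,0.02],
    [0,0.02,0.05],
    [0,0.03,0.05],
    [0,0.03,0.05],
    [0,0.03,0.03]
  ],
  "yaw": [0,0,0,0,0]
}}

```text
time_s: 15.6
position: [0.5518, 0.2547, 0.2332]
tool_rot: [[0.138, 0.99, 0.003], [0.99, -0.138, 0.001], [0.001, 0.003, -1.0]]
ft_force: [0.6, 0.6, -0.8]
grip_width: 0.0852
gripper_force: 0.0
```

>>> {"api": "jog_arm", "payload": {
  "hand": [0.0854,0.0854,0.0854,0.0854,0.0854],
  "travel": [
    [-0.04,0.04,0],
    [-0.04,0.04,0],
    [-0.04,0.04,0],
    [0,0,0],
    [0,0,0]
  ],
  "yaw": [0,0,0,0,0]
}}

```text
time_s: 16.23
position: [0.4318, 0.3729, 0.2303]
tool_rot: [[0.138, 0.99, 0.0], [0.99, -0.138, -0.0], [-0.0, 0.0, -1.0]]
ft_force: [-0.0, 0.0, -0.0]
grip_width: 0.0853
gripper_force: 0.0
```

```bash
python3 - <<'E'
from h import *
im=[]
for n,o,k,w,h in(("top",(200,120),5,90,118),("side",(200,140),5,68,118)):
    I=env.get_image(n);cv2.imwrite(f"pics/{n}_end.png",I[:,:,::-1])
    o=(200,120) if n=="top" else (212,150);w=90 if n=="top" else 70
    I=I[o[1]:o[1]+h,o[0]:o[0]+w,::-1]
    im.append(cv2.resize(I,None,fx=k,fy=k,interpolation=cv2.INTER_CUBIC))
cv2.imwrite("pics/end.png",np.hstack(im));o=env.observe();print(o["time_s"],o["position"],o["ft_force"])
a=cv2.imread("pics/top0.png").astype(int);b=cv2.imread("pics/top_end.png").astype(int)
d=np.abs(a-b).max(2);
for nm,(x,y,w,h) in dict(groove=(300,160,28,28),tumbler=(248,128,20,20),punch=(270,128,12,16),dish=(208,122,32,28),bowl=(170,236,34,30),jar=(320,243,25,22),mallet=(370,158,36,78),hammer=(125,158,30,75)).items(): print(nm,int((d[y:y+h,x:x+w]>40).sum()))
E
```

```text
16.325 [0.43263173 0.37204475 0.23018441] [ 0.23880731  0.12056574 -0.14183756]
groove 0
tumbler 0
punch 0
dish 0
bowl 41
jar 0
mallet 0
hammer 948
```

View pics/end.png

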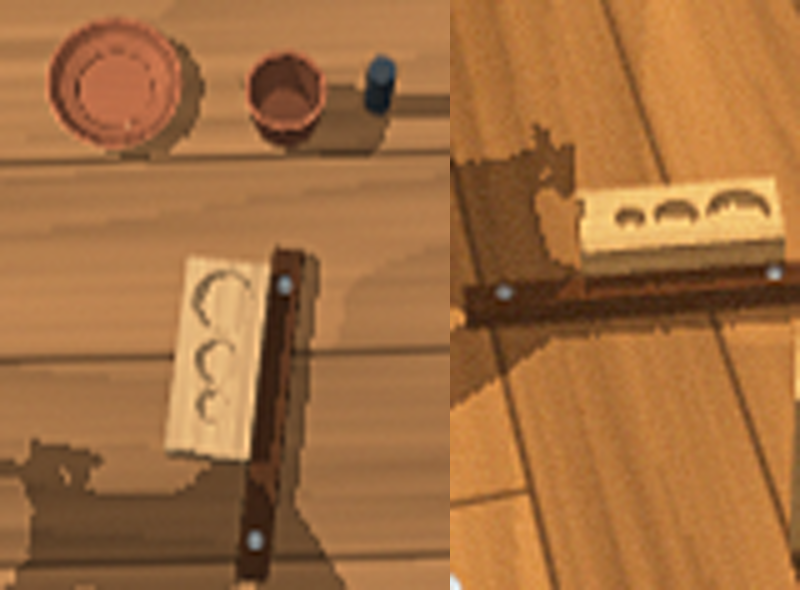

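The doming block lies hollows up with its long side parallel to and against the batten (top crop from (268,262) to (250,460)). The change over the hammer is the arm covering it in view. Handing in.

```bash
python3 -c "
from rig import env
print(env.close_job())"
```

```text
the job is handed in; nothing more can be done
None
```

The doming block was tipped onto its back, hollows up, and pushed flush against the batten; the job is handed in at about 16 s, with the grooved block, tumbler, punch, dish, jar and mallet unchanged in the top view, while the arm hid the hammer and a few bowl pixels changed (probably shadow), though it never went low near either.

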